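# Seat a transformer over the studs of an amplifier's floating deck

## Task

Fit the loose black transformer to the amplifier: lower it gently over the four studs of the empty stud plate until its mounting plate lies flush, then let go. The stud plate floats and may sit a few millimetres off centre, so feel for the studs; do not drop or ram the transformer, do not touch the glass valves and capacitors standing on the amplifier, and leave the other things on the bench where they are.

Things in the scene. Friction and masses are not known exactly. Their poses are not given: they have to be found in the camera images.
- transformer: Loose part: black can 66 (x) x 58 (y) x 62 mm high, centred on an aluminium plate 104 (x) x 60 (y) x 4 mm that sticks out 19 mm beyond the can at both x ends, 1 mm at the sides. Four 7.2 mm through holes in the plate at x = +-43, y = +-20 mm. Origin: centre of the plate's underside, z up. 0.6 to 0.9 kg. Half-turn symmetric: either way round is right. Grip it by the can's 58 mm width (y).
- transformer_top (a point): Centre of the top of the loose transformer's can, 66 mm above its origin.
- mount: Empty transformer place: four rubber feet 4 mm high, fixed on the chassis top. Origin: centre of the place at the level of the chassis top, axes as the chassis. On the feet lies the floating stud plate (see mount_home). With the transformer home its origin is 8 mm above this one.
- mount_home (a point): Point 8 mm above the empty place's centre. The dark steel stud plate, 112 (x) x 72 (y) x 4 mm, has its top face at this height, but its centre lies up to 5 mm off in x and in y (never turned), unmeasured; over 15 N sideways shifts it. On it four brass studs, 5 mm diameter, 12 mm tall (top 1.5 mm tapers to 3 mm), at x = +-43, y = +-20 mm from the plate's own centre.
- chassis: Amplifier chassis 250 (x) x 400 (y) x 60 mm high, fixed to the bench, aluminium top and black front panel towards its +x. Origin: centre of its underside. The two transformer places are 60 mm behind its centre (its -x side, towards the robot), 100 mm to either side (y = +-100 mm); the rest of the top behind the valve row is bare.
- fitted: The other transformer, already bolted to its own stud plate at the other place: same shape, its top 74 mm above the chassis top. Origin: centre of that place at the level of the chassis top. Fixed.
- valves: Glass valves and capacitors fixed on the chassis top, front part; origin = chassis origin. Not to be touched. At chassis x, y in mm: power valves, 60 mm wide at the socket, 50 above, 117 tall, at (72, +-150); small valves, 28 wide at the socket, 59 tall, at (80, +-85); black capacitors, 39 wide, 70 tall, at (75, +-24). Heights are above the chassis top.
- capacitor: Bystander: blue electrolytic capacitor, 35 mm diameter, 60 mm tall, standing. Origin: centre of its underside.
- jar: Bystander: amber jar with white lid, 52 mm diameter, 55 mm tall. Origin: centre of its underside.
- screwdriver: Bystander: screwdriver with green handle, 200 mm long, lying along its x. Origin: under its middle.
- multimeter: Bystander: grey handheld meter 85 x 165 x 34 mm lying flat, its dial 41 mm high. Origin: centre of its underside.
- carton: Bystander: cardboard carton 55 x 55 x 125 mm standing. Origin: centre of its underside.
- spool: Bystander: solder spool 54 mm diameter, 40 mm tall. Origin: centre of its underside.
- nutdriver: Bystander: nut driver with orange handle, 175 mm long, 18 mm thick, lying along its x. Origin: under its handle's front end.

How it is judged:
At the end, for the whole second after the job is handed in: The transformer is at rest on the empty place with all four studs through its plate: its underside within 1.5 mm of the stud plate's top face, tilted less than 0.03 rad, its centre within 10 mm of the place's centre and its x axis along the place's x (either way round, within 0.1 rad) (horizontal distance between transformer and mount below 0.01 m and z of transformer in the frame of mount between 0.0065 and 0.0095 m and angle between transformer's own z axis and vertical below 0.03 rad and angle between the x axis of transformer and the x axis of mount, either way round below 0.1 rad and linear speed of transformer below 0.01 m/s); the robot touches nothing.
It fails at once if the transformer is dropped: it moves faster than 0.3 m/s while the fingers do not hold it (linear speed of transformer above 0.3 m/s and contact force between transformer and the fingers below 0.2 N).
It fails at once if the transformer is rammed against the amplifier with more than 60 N (contact force between transformer and mount above 60 N or contact force between transformer and chassis above 60 N or contact force between transformer and fitted above 60 N).
It fails at once if the valves or capacitors on the amplifier are touched (contact force between valves and anything else above 0.5 N).
It fails at once if another thing on the bench is moved by more than 25 mm (distance of any of capacitor, jar, screwdriver, multimeter, carton, spool, nutdriver from where it was at the start of the episode above 0.025 m).
It also fails if it takes over 58 s, if anything falls off the work surface, if the arm or the gripper's body presses on something with over 40 N, if the wrist force passes 120 N, or if a joint passes its speed limit or range.

## Robot

A 6-joint arm with a two-finger parallel gripper is mounted at the origin on the work surface. World frame = base frame: x ahead of the robot, y to its left, z up, the work surface at z = 0. Lengths are in m, angles in rad, forces in N, time in s.
With the tool pointing down it reaches from about 0.35 to 0.725 m from the base axis. Payload 6 kg.
Tool frame: the origin (TCP) lies on the centre line of the jaws, within the pads' length; the fingertips stand 25 mm ahead of it and the grasp point (between the pads) lies 6 mm ahead of it; z points along the fingers, y is the direction in which the jaws open and shut (so a half turn about z gives the same grasp; the last joint's range is limited). The gripper opens to 85 mm and grips with 20 to 120 N. Pads are 22 mm wide; open, the fingers measure 114 mm over their backs; the gripper's body (76 mm by 85 mm) begins 54 mm behind the grasp point. The pads swing forward as they close: fully open they stand 13 mm farther back than shut.
Start: joints at [-0.77, 0.04, 0.085, 0, -1.615, -0.334], TCP at [0.27, -0.536, 0.256] pointing down, gripper open.
Joint ranges: [-2.56, 2.56], [-1.29, 2.01], [-1.08, 1.49], [-3.29, 1.98], [-2.81, -0.18], [-2.99, 2.99]. Speed limits (rad/s): [2.57, 2.57, 3.01, 3.14, 3.14, 3.14].

## Interface

Orientations are given as a 3x3 rotation matrix whose columns are the frame's x, y, z axes.
In Python, from cell import robot, eyes gives the robot as it stands.
- The arm moves only by the tool carry_out, never from a script. Its argument "increments" is one flat list of numbers, 7 for each row, row after row: the turn, a rotation vector about the tool's x, y, z in degrees, then the shift along the tool's x, y, z in cm, then the closure, from 0 (fully open) to 1 (shut). A call has 1 to 12 rows; each row is the pose to reach, as a shift and turn from the pose commanded when the call began, along the tool's axes at that moment; what a row does not reach only later rows make up. A row lasts 1/10 s, in which the tool goes at most 50 mm and 8.59 degrees, less where a joint would pass 70% of its speed; a pose out of reach is approached as far as the arm can. A call with a gripper value outside its range is refused whole. The fingers move at their own pace and stop on an object; "force" is the grip in N (left out, the last holds). Time passes only in rows, so rows that repeat a pose let the fingers close. It gives the time, the measured TCP pose, the force and the opening at its end, in the units of the state.
- robot.get_obs(): the state, without advancing time (a new reading comes with each control period).
- eyes.snapshot(name): name is "scene" or "top" or "wrist"; returns (picture, depth): 420x560x3 uint8, red, green, blue; 420x560 float32, m along the optical axis (not along the pixel's ray), 0 where there is no reading.
- eyes.camera_model(name): a dict with "camera_matrix" (3x3 intrinsics, pixels), "position" and "attitude" of the camera in the world. Camera axes: x right, y down, z forward; pixel columns grow to the right and rows downward; lengths in m; the calibration is good to about 2 mm. A picture is of the moment at which its call begins: read the wrist's pose just before it. camera_model takes no time and is no camera call; for the wrist camera it gives the pose at the moment of the call.
- robot.sign_off(): hands the job in, once; it reports no verdict.
The state is a dict: "time": time; "qpos": joint angles; "joint_vel": joint speeds; "joint_torque": joint torques, N m; "tcp_pos": TCP position; "orientation": TCP orientation; "contact_force": force on the tool from outside, world axes, zero at the start; "moment": the same for the moment, N m; "finger_gap": finger opening in m.
Only numpy, scipy, OpenCV 4.12 (cv2) and the standard library are available. Lean on these libraries where they do the work, as an engineer would, in place of code of your own. Each camera call takes 0.05 s, during which the arm holds its last target.

## Working session

There is one attempt and no reset: what is moved stays moved. The work goes in short steps, Python scripts to look and compute and a tool call to move; the robot and the scene stay as the last step left them, time stands still between calls to the robot, and variables do not carry over. Pictures are saved under pics/ and viewed, and the job is handed in when it is done.

Besides the shell and the picture viewer there is one more tool, called after "Request:" in YAML: its name, and indented under it one key for each argument. carry_out: Moves the arm, as the interface text tells. Its arguments: {"type":"object","properties":{"increments":{"type":"array","items":{"type":"number"}},"force":{"type":"number"}},"required":["increments"]}

```bash
mkdir -p pics; ls
python3 - <<'E'
from cell import robot, eyes
import cv2, numpy as np
o=robot.get_obs()
for k,v in o.items(): print(k,np.round(v,4).tolist())
for n in ("scene","top"):
    p,d=eyes.snapshot(n); cv2.imwrite(f"pics/{n}0.png",p[:,:,::-1]); np.save(f"pics/{n}0.npy",d)
    m=eyes.camera_model(n); print(n,{k:np.round(v,4).tolist() for k,v in m.items()})
E
```

```text
pics
time 0.0
qpos [-0.7703, 0.0408, 0.0838, -0.0005, -1.6155, -0.3337]
joint_vel [0.0, -0.0007, 0.0007, 0.0002, 0.001, -0.0009]
joint_torque [-0.0004, -36.8203, 34.7407, 6.9319, -0.0053, 0.0]
tcp_pos [0.27, -0.5355, 0.2553]
orientation [[-0.893, -0.45, -0.0009], [-0.45, 0.893, 0.0016], [0.0001, 0.0018, -1.0]]
contact_force [-0.3997, 0.369, 0.1997]
moment [-0.0082, -0.0433, 0.0191]
finger_gap 0.0851
scene {'camera_matrix': [[436.7396, 0.0, 279.8269], [0.0, 436.7396, 207.9014], [0.0, 0.0, 1.0]], 'position': [1.3946, 0.1591, 0.8694], 'attitude': [[-0.267, 0.6249, -0.7337], [0.9635, 0.1903, -0.1885], [0.0218, -0.7572, -0.6528]]}
top {'camera_matrix': [[521.357, 0.0, 275.4297], [0.0, 521.357, 214.5938], [0.0, 0.0, 1.0]], 'position': [0.2949, -0.0668, 1.4935], 'attitude': [[0.0112, -0.9882, 0.1529], [-0.9999, -0.0109, 0.0027], [-0.001, -0.1529, -0.9882]]}
```

View pics/top0.png

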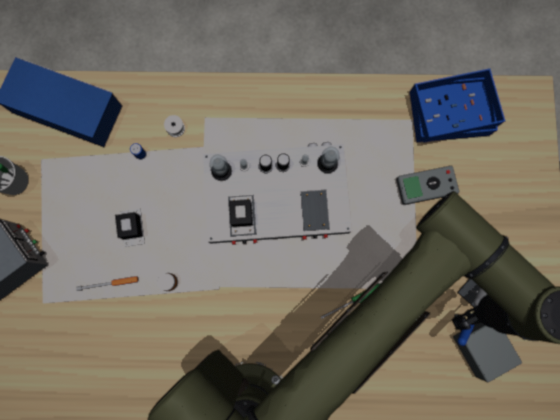

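View pics/scene0.png

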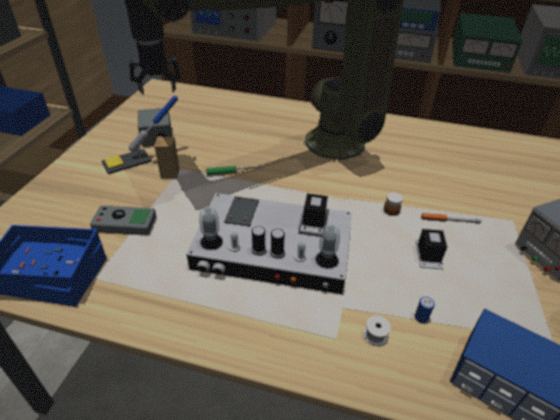

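The top picture shows the loose transformer at about (128,226), the fitted one at (241,213) and the empty dark stud plate at (315,210). The valves are at row 160 and the jar at (170,282). Next I'll measure with depth.

```bash
cat > h.py <<'E'
from cell import robot, eyes
import cv2, numpy as np
def cloud(name,d,m=None):
    m=m or eyes.camera_model(name); K=np.array(m["camera_matrix"]);R=np.array(m["attitude"]);t=np.array(m["position"])
    v,u=np.mgrid[:d.shape[0],:d.shape[1]]
    P=np.stack([(u-K[0,2])/K[0,0]*d,(v-K[1,2])/K[1,1]*d,d],-1)
    W=P@R.T+t; W[d==0]=np.nan; return W
def rect(pts):
    (c,s,a)=cv2.minAreaRect((pts[:,:2]*1000).astype(np.float32)); return np.round(c,1),np.round(s,1),round(a,2)
E
python3 - <<'E'
from h import *
d=np.load("pics/top0.npy"); p=cv2.imread("pics/top0.png")
W=cloud("top",d)
print("table z",np.nanmedian(W[200:240,50:90,2]))
def sub(r0,r1,c0,c1,z0,z1):
    w=W[r0:r1,c0:c1].reshape(-1,3); return w[(w[:,2]>z0)&(w[:,2]<z1)]
s=sub(195,260,100,160,.05,.08); print("loose top",len(s),s.mean(0),rect(s))
s=sub(195,260,100,160,-.001,.015); 
s=sub(185,250,215,270,.12,.145); print("fitted top",len(s),s.mean(0),rect(s))
s=sub(130,250,195,360,.054,.066); print("chassis top",len(s),s[:,2].mean(),rect(s))
s=sub(180,240,290,340,.063,.09);print("studplate",len(s),s.mean(0))
for n,(r0,r1,c0,c1) in dict(l=(195,260,100,160),e=(180,240,290,340)).items():
    cv2.imwrite(f"pics/crop_{n}.png",cv2.resize(p[r0:r1,c0:c1],None,fx=8,fy=8,interpolation=cv2.INTER_CUBIC))
# dark stud plate by color
g=p.max(2); mask=np.zeros(g.shape,bool); mask[185:235,295:335]=g[185:235,295:335]<75
q=W[mask&(W[...,2]>.055)&(W[...,2]<.085)]; print("dark",len(q),q.mean(0),rect(q))
# loose plate colour: print z map
print(np.round(W[205:250:3,108:150:3,2]*1000).astype(int))
E
```

```text
table z 0.0011729837329275128
loose top 530 [0.48329374 0.34822752 0.06578705] (array([484. , 350.3]), array([66.3, 60.7]), 10.0)
fitted top 548 [0.51226303 0.03007865 0.1338005 ] (array([512.8,  30.3]), array([66.1, 57.9]), 5.02)
chassis top 9001 0.06004380755725257 (array([581.6, -64.1]), array([251.7, 400.6]), 4.78)
studplate 1218 [ 0.53372135 -0.17044027  0.06748991]
dark 700 [ 0.53046546 -0.17274318  0.06774423] (array([ 529.2, -170.4]), array([105.6,  64.9]), 4.68)
[[                   0                    0                    3
                     1                    3                    2
                    -4                    1                   -6
                    -3                    4                   -5
                     5                    2]
 [                   0                   -1                   -7
                     1                    3                    6
                     4                    1                   -3
                    -4                    1                    0
                    -1                    3]
 [            
[... 3312 characters left out ...]
     2                    0]
 [                   5                    4                   -2
                    -1                    2                    5
                     5                    0                    7
                     3                    3                    6
                     1                    1]
 [                   4                   10                   -5
                    -3                    0                   -2
                    -2                    4                   -1
                     0                    4                    0
                     1                    1]]<stdin>:18: RuntimeWarning: invalid value encountered in cast
```

View pics/crop_l.png

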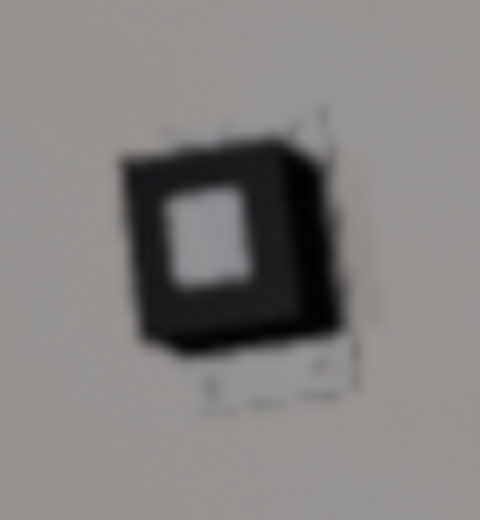

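View pics/crop_e.png

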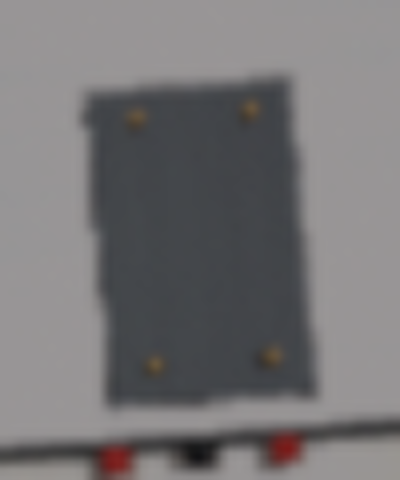

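```bash
cat >> h.py <<'E'
def rel(x,y,z,yaw_y=None):
    """shift in tool cm and turn about tool z (deg) so that tcp->xyz and tool y points at yaw angle yaw_y (deg, world)"""
    o=robot.get_obs(); R=np.array(o["orientation"]); t=np.array(o["tcp_pos"])
    from scipy.spatial.transform import Rotation as Ro
    s=R.T@(np.array([x,y,z])-t)*100
    rv=None
    if yaw_y is not None:
        a=np.deg2rad(yaw_y); yv=np.array([np.cos(a),np.sin(a),0]); zv=np.array([0,0,-1.]); xv=np.cross(yv,zv)
        rv=Ro.from_matrix(R.T@np.stack([xv,yv,zv],1)).as_rotvec(degrees=True)
    print("shift",np.round(s,2),"turn",None if rv is None else np.round(rv,2),"tcp",np.round(t,4),"t",o["time"])
E
python3 - <<'E'
from h import *
o=robot.get_obs();R=np.array(o["orientation"]);m=eyes.camera_model("wrist")
print(R.T@(np.array(m["position"])-o["tcp_pos"]));print(np.round(R.T@np.array(m["attitude"]),3));print(m["camera_matrix"])
rel(.47,-.165,.30,94.7); rel(.45,.345,.30,99)
E
```

```text
[ 0.07296881 -0.00056131 -0.11775323]
[[ 0.    -0.958 -0.288]
 [ 1.     0.    -0.001]
 [ 0.001 -0.288  0.958]]
[[305.2766746    0.         279.30847521]
 [  0.         305.2766746  213.1331385 ]
 [  0.           0.           1.        ]]
shift [-34.54  24.09  -4.43] turn [ 9.000e-02 -2.000e-02  2.205e+01] tcp [ 0.27   -0.5355  0.2554] t 0.1
shift [-55.7   70.54  -4.35] turn [ 0.09 -0.02 17.75] tcp [ 0.27   -0.5355  0.2554] t 0.1
```

Run:
```python
from h import *
rel(.51,-.168,.23,94.7)
```

```text
shift [-37.98  22.01   2.57] turn [ 9.000e-02 -2.000e-02  2.205e+01] tcp [ 0.27   -0.5355  0.2554] t 0.1
```

Request:
carry_out:
  increments: [0,0,3,-3.8,2.2,0.2,0,0,0,8,-7.6,4.4,0.5,0,0,0,14,-11.4,6.6,0.8,0,0,0,20,-15.2,8.8,1,0,0.1,0,22,-19,11,1.3,0,0.1,0,22,-22.8,13.2,1.6,0,0.1,0,22,-26.6,15.4,1.8,0,0.1,0,22,-30.4,17.6,2.1,0,0.1,0,22,-34.2,19.8,2.4,0,0.1,0,22,-38,22,2.6,0,0.1,0,22,-38,22,2.6,0,0.1,0,22,-38,22,2.6,0]

```text
time: 1.3
tcp_pos: [0.5105, -0.1674, 0.2296]
orientation: [[-0.996, -0.085, -0.001], [-0.085, 0.996, -0.002], [0.001, -0.001, -1.0]]
contact_force: [0.1, -0.3, 0.0]
finger_gap: 0.0854
```

Run:
```python
from h import *
m=eyes.camera_model("wrist"); o=robot.get_obs(); print(o["tcp_pos"],o["joint_vel"])
p,d=eyes.snapshot("wrist"); cv2.imwrite("pics/w1.png",p[:,:,::-1]); np.save("pics/w1.npy",d); np.savez("pics/w1m.npz",**m)
```

```text
[ 0.51051926 -0.16739448  0.22956011] [-0.03638497 -0.01309251 -0.00093371  0.00541974 -0.00160768  0.00439217]
```

View pics/w1.png

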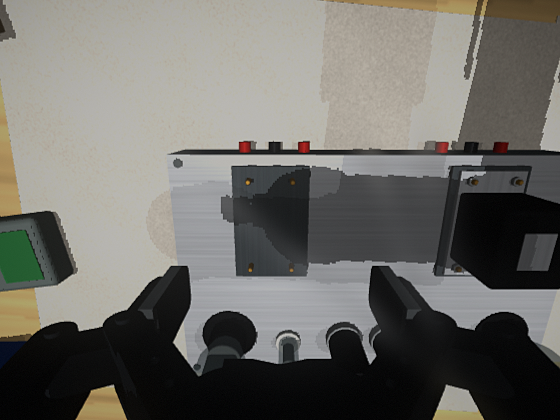

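The four studs show at about (248,182), (292,182), (250,268) and (291,268). I'll refine them.

```bash
cat >> h.py <<'E'
def ray(m,u,v,z):
    K=np.array(m["camera_matrix"]);R=np.array(m["attitude"]);t=np.array(m["position"])
    r=R@np.array([(u-K[0,2])/K[0,0],(v-K[1,2])/K[1,1],1]); return t+r*(z-t[2])/r[2]
E
python3 - <<'E'
from h import *
p=cv2.imread("pics/w1.png"); m=dict(np.load("pics/w1m.npz"))
hsv=cv2.cvtColor(p,cv2.COLOR_BGR2HSV)
mask=((hsv[...,0]>8)&(hsv[...,0]<32)&(hsv[...,1]>90)&(hsv[...,2]>50)).astype(np.uint8)
mask[:165]=0;mask[285:]=0;mask[:,:235]=0;mask[:,310:]=0
n,l,s,c=cv2.connectedComponentsWithStats(mask)
S=[]
for i in range(1,n):
    print(s[i],c[i].round(1),ray(m,*c[i],.074).round(4))
    if s[i][4]>4:S.append(ray(m,*c[i],.074))
print(np.mean(S,0))
W=cloud("wrist",np.load("pics/w1.npy"),m)
w=W.reshape(-1,3); q=w[(w[:,2]>.05)&(w[:,2]<.066)&(w[:,0]<.7)]; print("chassis",len(q),rect(q),q[:,2].mean())
q=W[165:280,230:312].reshape(-1,3);print(np.nanmedian(q[:,2]))
cv2.imwrite("pics/w1c.png",cv2.resize(p[155:285,220:325],None,fx=5,fy=5,interpolation=cv2.INTER_CUBIC))
E
```

```text
[249 178   1   1   1] [249. 178.] [ 0.4891 -0.1976  0.074 ]
[245 180   5   5  20] [247.1 182. ] [ 0.4929 -0.1991  0.074 ]
[291 180   4   5  18] [292.5 182.2] [ 0.4896 -0.158   0.074 ]
[250 263   1   1   1] [250. 263.] [ 0.5733 -0.1918  0.074 ]
[248 265   4   7  19] [249.5 268.7] [ 0.5796 -0.1919  0.074 ]
[289 268   5   4  13] [290.8 269.8] [ 0.5772 -0.1511  0.074 ]
[ 0.53482095 -0.1750401   0.074     ]
chassis 44557 (array([578.5, -67.4]), array([238.8, 401.3]), 4.76) 0.060326583326982854
0.06819398019756001
```

View pics/w1c.png

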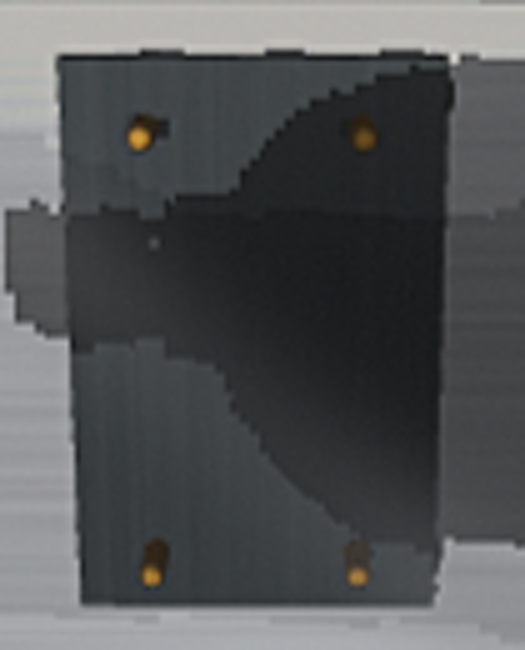

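Run:
```python
from h import *
m=dict(np.load("pics/w1m.npz"))
S=np.array([ray(m,220+(a+.5)/5-.5,155+(b+.5)/5-.5,.0797) for a,b in [(140,139),(365,139),(152,577),(358,577)]])
print(S.round(4),S.mean(0)); print(np.linalg.norm(S[0]-S[1]),np.linalg.norm(S[2]-S[3]),np.linalg.norm(S[0]-S[2]),np.linalg.norm(S[1]-S[3]))
v=S[2]-S[0]+S[3]-S[1];print(np.degrees(np.arctan2(v[1],v[0])))
P=np.array([ray(m,220+(a+.5)/5-.5,155+(b+.5)/5-.5,.068) for a,b in [(57,57),(450,58),(82,604),(434,604)]]);print(P.round(4),P.mean(0))
c=np.array([.5816,-.0641]);a=np.deg2rad(4.77);print("place",c+np.array([[np.cos(a),-np.sin(a)],[np.sin(a),np.cos(a)]])@[-.06,-.1])
rel(.48,.345,.23,98)
```

```text
[[ 0.4921 -0.1981  0.0797]
 [ 0.4887 -0.1582  0.0797]
 [ 0.5779 -0.191   0.0797]
 [ 0.5745 -0.1512  0.0797]] [ 0.53331762 -0.17464617  0.0797    ]
0.040000311927055394 0.039957202254956914 0.08610062510644173 0.08607044175369445
4.69391871336735
[[ 0.4806 -0.2151  0.068 ]
 [ 0.4747 -0.1436  0.068 ]
 [ 0.5913 -0.2056  0.068 ]
 [ 0.5852 -0.1342  0.068 ]] [ 0.53294953 -0.17463684  0.068     ]
place [ 0.53012341 -0.16874302]
shift [-1.27 51.4  -0.09] turn [-0.09 -0.03 -3.22] tcp [ 0.5102 -0.1682  0.23  ] t 1.35
```

Request:
carry_out:
  increments: [0,0,-1,0.1,4.7,0,0,0,0,-2,0.1,9.4,0,0,0,0,-3.2,0.2,14.1,0,0,0,0,-3.2,0.3,18.8,0,0,0,0,-3.2,0.4,23.5,0,0,0,0,-3.2,0.4,28.2,0,0,0,0,-3.2,0.5,32.9,0,0,0,0,-3.2,0.6,37.6,0,0,0,0,-3.2,0.7,42.3,0,0,0,0,-3.2,0.7,47,0,0,0,0,-3.2,0.7,51.4,0,0,0,0,-3.2,0.7,51.4,0,0]

```text
time: 2.55
tcp_pos: [0.4603, 0.346, 0.2279]
orientation: [[-0.99, -0.14, -0.001], [-0.14, 0.99, -0.003], [0.002, -0.003, -1.0]]
contact_force: [-0.2, -0.3, -1.1]
finger_gap: 0.0853
```

Run:
```python
from h import *
eyes.snapshot("wrist");eyes.snapshot("wrist")
m=eyes.camera_model("wrist"); o=robot.get_obs(); print(o["tcp_pos"],o["joint_vel"])
p,d=eyes.snapshot("wrist"); cv2.imwrite("pics/w2.png",p[:,:,::-1]); np.save("pics/w2.npy",d); np.savez("pics/w2m.npz",**m)
```

```text
[0.46110257 0.34300258 0.22896146] [-0.02486254 -0.0282286  -0.01005998  0.00453324  0.00016201  0.00182524]
```

View pics/w2.png

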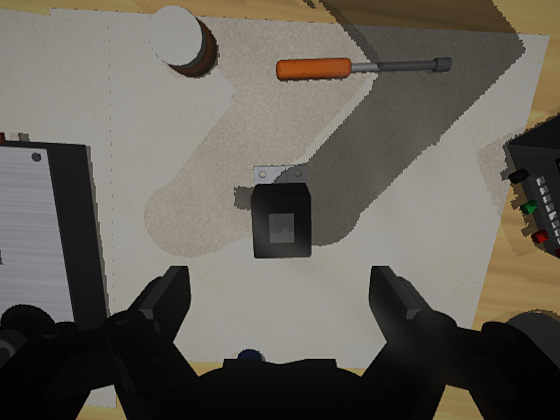

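The can's top face spans columns 252–311 down to row 258. The rear plate edge is at row 166, with holes at (263,174) and (297,174). I'll enlarge it.

Run:
```python
from h import *
p=cv2.imread("pics/w2.png")
c=p[155:270,235:330].astype(float); c=np.clip((c/255)**.5*255,0,255).astype(np.uint8)
cv2.imwrite("pics/w2c.png",cv2.resize(c,None,fx=5,fy=5,interpolation=cv2.INTER_CUBIC))
```

```text
(no output)
```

View pics/w2c.png

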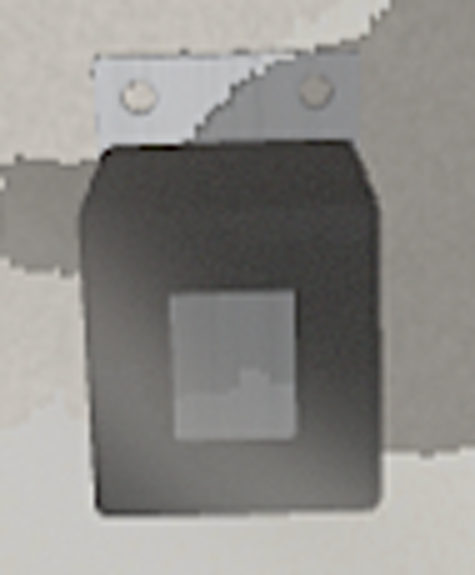

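Run:
```python
from h import *
m=dict(np.load("pics/w2m.npz"))
f=lambda L,z:np.array([ray(m,235+(a+.5)/5-.5,155+(b+.5)/5-.5,z) for a,b in L])
ang=lambda v:np.degrees(np.arctan2(v[1],v[0]))
H=f([(139,96),(315,91)],.004); print("holes",H.round(4),np.linalg.norm(H[1]-H[0]),ang(H[1]-H[0])-90)
a=np.deg2rad(ang(H[1]-H[0])-90); print("origin from holes",H.mean(0)[:2]+.043*np.array([np.cos(a),np.sin(a)]))
T=f([(82,212),(379,205),(98,515),(382,510)],.066); print("top",T.round(4),T.mean(0),ang(T[1]-T[0])-90,ang(T[3]-T[2])-90,ang(T[2]-T[0]),ang(T[3]-T[1]),np.linalg.norm(T[1]-T[0]),np.linalg.norm(T[2]-T[0]))
L=f([(170,296),(295,291),(176,440),(296,437)],.066); print("label",L.mean(0),ang(L[1]-L[0])-90,ang(L[2]-L[0]),ang(L[3]-L[1]))
```

```text
holes [[0.4479 0.3206 0.004 ]
 [0.4413 0.3598 0.004 ]] 0.03972895676206119 9.60877729044823
origin from holes [0.48698591 0.34734964]
top [[0.4607 0.3148 0.066 ]
 [0.4515 0.3702 0.066 ]
 [0.5224 0.325  0.066 ]
 [0.5134 0.3813 0.066 ]] [0.48697911 0.3478329  0.066     ] 9.375992653144678 9.13436469162609 9.357365019594138 10.166593225533743 0.056130991684062784 0.06258858488384705
label [0.48740381 0.3476933  0.066     ] 10.393116123660207 9.648108239939855 9.088307883251023
```

Run:
```python
from h import *
rel(.487,.3476,.12,99.6);rel(.487,.3476,.045,99.6)
```

```text
shift [-2.61  0.19 10.94] turn [-0.12  0.01 -1.71] tcp [0.4614 0.3424 0.2294] t 2.7
shift [-2.61  0.2  18.44] turn [-0.12  0.01 -1.71] tcp [0.4614 0.3424 0.2294] t 2.7
```

Request:
carry_out:
  increments: [-0.1,0,-1.7,-2.6,0.2,3,0,-0.1,0,-1.7,-2.6,0.2,6,0,-0.1,0,-1.7,-2.6,0.2,9,0,-0.1,0,-1.7,-2.6,0.2,11,0,-0.1,0,-1.7,-2.6,0.2,11,0,-0.1,0,-1.7,-2.6,0.2,11,0,-0.1,0,-1.7,-2.6,0.2,11,0]

```text
time: 3.4
tcp_pos: [0.4874, 0.3487, 0.1219]
orientation: [[-0.986, -0.167, 0.003], [-0.167, 0.986, 0.002], [-0.003, 0.002, -1.0]]
contact_force: [-0.2, 0.2, 0.4]
finger_gap: 0.0855
```

Run:
```python
from h import *
rel(.487,.3476,.12,99.6);rel(.487,.3476,.045,99.6); print(robot.get_obs()["joint_vel"])
```

```text
shift [ 0.06 -0.1   0.19] turn [0.11 0.18 0.  ] tcp [0.4874 0.3487 0.1219] t 3.4
shift [ 0.08 -0.12  7.69] turn [0.11 0.18 0.  ] tcp [0.4874 0.3487 0.1219] t 3.4
[ 0.00809435  0.00175151  0.00283842 -0.00318512  0.00301105 -0.00094357]
```

Request:
carry_out:
  increments: [0.1,0.1,0,0,-0.1,2.5,0,0.1,0.1,0,0,-0.1,5,0,0.1,0.1,0,0,-0.1,7,0,0.1,0.1,0,0,-0.1,7.6,0,0.1,0.1,0,0,-0.1,7.6,0,0.1,0.1,0,0,-0.1,7.6,0,0.1,0.1,0,0,-0.1,7.6,0]

```text
time: 4.1
tcp_pos: [0.4873, 0.3485, 0.0454]
orientation: [[-0.986, -0.168, 0.001], [-0.168, 0.986, 0.0], [-0.001, 0.0, -1.0]]
contact_force: [-0.2, 1.0, -0.1]
finger_gap: 0.0852
```

Run:
```python
from h import *
rel(.487,.3476,.045,99.6); o=robot.get_obs(); print(o["contact_force"])
m=eyes.camera_model("wrist");p,d=eyes.snapshot("wrist"); cv2.imwrite("pics/w3.png",p[:,:,::-1])
```

```text
shift [ 0.04 -0.08  0.04] turn [0.   0.04 0.05] tcp [0.4873 0.3485 0.0454] t 4.1
[-0.15854796  0.99260476 -0.08861043]
```

View pics/w3.png

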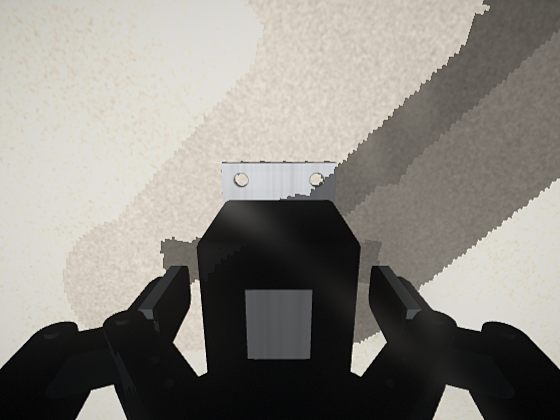

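The can (columns 197–360) sits centred between the pads, and the holes at (241,180) and (317,180) are level. Closing.

Request:
carry_out:
  increments: [0,0,0,0,0,0,0.3,0,0,0,0,0,0,1,0,0,0,0,0,0,1,0,0,0,0,0,0,1,0,0,0,0,0,0,1,0,0,0,0,0,0,1,0,0,0,0,0,0,1,0,0,0,0,0,0,1]
  force: 50

```text
time: 4.95
tcp_pos: [0.4867, 0.3482, 0.044]
orientation: [[-0.986, -0.168, -0.001], [-0.168, 0.986, -0.001], [0.001, -0.001, -1.0]]
contact_force: [-1.6, 1.0, 4.9]
finger_gap: 0.0576
```

Request:
carry_out:
  increments: [0,0,0,0,0,-0.5,1,0,0,0,0,0,-2,1,0,0,0,0,0,-5,1,0,0,0,0,0,-8,1,0,0,0,0,0,-11,1,0,0,0,0,0,-14,1,0,0,0,0,0,-17,1,0,0,0,0,0,-18.5,1,0,0,0,0,0,-18.5,1,0,0,0,0,0,-18.5,1,0,0,0,0,0,-18.5,1]

```text
time: 6.05
tcp_pos: [0.486, 0.3477, 0.2255]
orientation: [[-0.986, -0.168, -0.005], [-0.168, 0.986, -0.005], [0.005, -0.004, -1.0]]
contact_force: [0.1, 0.1, -7.9]
finger_gap: 0.0575
```

Run:
```python
from h import *
o=robot.get_obs(); print(o["contact_force"],o["moment"],o["finger_gap"])
rel(.5332,-.1747,.23,94.7)
m=eyes.camera_model("wrist");p,d=eyes.snapshot("wrist"); cv2.imwrite("pics/w4.png",p[:,:,::-1]); np.savez("pics/w4m.npz",**m)
```

```text
[ 0.10684806  0.05375648 -7.8768977 ] [0.02440519 0.04278642 0.08880226] 0.05747213484944963
shift [  4.1  -52.29  -0.22] turn [-0.24 -0.3   4.95] tcp [0.486  0.3477 0.2255] t 6.05
```

View pics/w4.png

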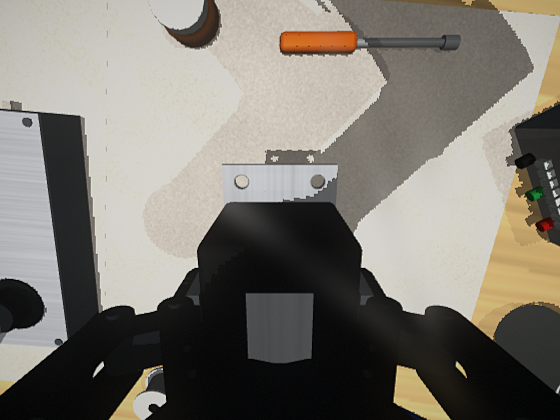

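Run:
```python
from h import *
p=cv2.imread("pics/w4.png");c=p[155:210,215:345]
cv2.imwrite("pics/w4c.png",cv2.resize(c,None,fx=6,fy=6,interpolation=cv2.INTER_CUBIC))
```

```text
(no output)
```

View pics/w4c.png

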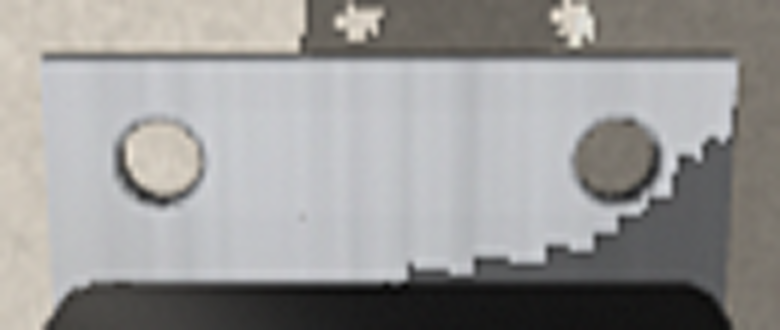

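```bash
cat >> h.py <<'E'
def inhand(pl,pr,Rct,tct,K):
    """hole top-rim pixels -> transformer origin in tool frame (x,y,yaw deg), assuming plate normal = tool z, hole distance 40mm"""
    r=[Rct@np.array([(u-K[0,2])/K[0,0],(v-K[1,2])/K[1,1],1]) for u,v in (pl,pr)]
    # plane z = zt in tool such that distance is .04
    from scipy.optimize import brentq
    f=lambda z:[tct+q*(z-tct[2])/q[2] for q in r]
    z=brentq(lambda z:np.linalg.norm(f(z)[1]-f(z)[0])-.04,0,.1)
    return z,f
E
python3 - <<'E'
from h import *
o=robot.get_obs();R=np.array(o["orientation"]);m=eyes.camera_model("wrist")
Rct=R.T@np.array(m["attitude"]);tct=R.T@(np.array(m["position"])-o["tcp_pos"]);K=np.array(m["camera_matrix"]);print(tct)
np.savez("pics/cam.npz",Rct=Rct,tct=tct,K=K)
px=[(215+(a+.5)/6-.5,155+(b+.5)/6-.5) for a,b in [(161,160),(616,159)]]
z,f=inhand(*px,Rct,tct,K); print("plate top z in tool",z)
for zz in (z,.0405):
    H=f(zz); v=H[1]-H[0]; yaw=np.degrees(np.arctan2(-v[0],v[1])); c=(H[0]+H[1])/2
    a=np.deg2rad(yaw); org=c[:2]-.043*np.array([np.cos(a),np.sin(a)]); print(zz,np.round(H,4).tolist(),yaw,org)
E
```

```text
[ 0.07283038 -0.00040759 -0.11777079]
plate top z in tool 0.04128686750181297
0.04128686750181297 [[0.0426, -0.0205, 0.0413], [0.0426, 0.0195, 0.0413]] -0.14147265355209704 [-0.00039953 -0.00043491]
0.0405 [[0.0427, -0.0204, 0.0405], [0.0428, 0.0194, 0.0405]] -0.14147265355209987 [-0.00024998 -0.00043425]
```

Request:
carry_out:
  increments: [0,0,1,0.3,-3,0,1,0,0,2,0.7,-8,-0.2,1,0,0,3,1,-13,-0.2,1,0,0,4,1.4,-18,-0.2,1,0,0,5,1.8,-23,-0.2,1,0,0,5,2.2,-28,-0.2,1,0,0,5,2.6,-33,-0.2,1,0,0,5,3,-38,-0.2,1,0,0,5,3.4,-43,-0.2,1,0,0,5,3.8,-47,-0.2,1,0,0,5,4.1,-50.5,-0.2,1,0,0,5,4.1,-52.2,-0.2,1]

```text
time: 7.3
tcp_pos: [0.533, -0.1763, 0.2299]
orientation: [[-0.997, -0.078, -0.004], [-0.078, 0.997, -0.002], [0.004, -0.002, -1.0]]
contact_force: [-0.2, 0.7, -7.2]
finger_gap: 0.0575
```

Request:
carry_out:
  increments: [0,0,0,0,0,0,1,0,0,0,0,0,0,1,0,0,0,0,0,0,1,0,0,0,0,0,0,1]

```text
time: 7.7
tcp_pos: [0.5339, -0.1725, 0.2312]
orientation: [[-0.997, -0.082, -0.001], [-0.082, 0.997, -0.002], [0.002, -0.002, -1.0]]
contact_force: [-0.2, -0.2, -7.0]
finger_gap: 0.0574
```

Run:
```python
from h import *
o=robot.get_obs(); print(o["contact_force"],o["moment"],o["finger_gap"],o["joint_vel"])
rel(.5328,-.1743,.14,94.7)
m=eyes.camera_model("wrist");p,d=eyes.snapshot("wrist"); cv2.imwrite("pics/w5.png",p[:,:,::-1]); np.savez("pics/w5m.npz",**m)
```

```text
[-0.22891937 -0.17829752 -7.02188887] [ 0.05039217 -0.02390162 -0.00206465] 0.05744112530776813 [ 0.00200145 -0.00136297  0.00502899  0.00272012  0.00019663  0.00165279]
shift [ 0.11 -0.16  9.12] turn [-0.09 -0.09  0.02] tcp [ 0.5339 -0.1725  0.2312] t 7.7
```

View pics/w5.png

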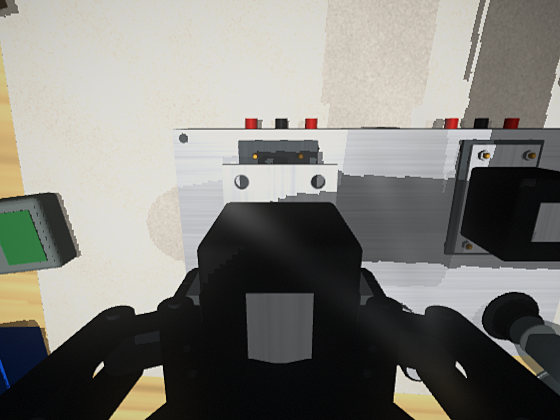

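Request:
carry_out:
  increments: [-0.1,-0.1,0,0.1,-0.2,2,1,-0.1,-0.1,0,0.1,-0.2,5,1,-0.1,-0.1,0,0.1,-0.2,7.5,1,-0.1,-0.1,0,0.1,-0.2,9,1,-0.1,-0.1,0,0.1,-0.2,9.5,1,-0.1,-0.1,0,0.1,-0.2,9.5,1,-0.1,-0.1,0,0.1,-0.2,9.5,1,-0.1,-0.1,0,0.1,-0.2,9.5,1]

```text
time: 8.55
tcp_pos: [0.5337, -0.1757, 0.1381]
orientation: [[-0.997, -0.081, 0.003], [-0.081, 0.997, -0.0], [-0.003, -0.001, -1.0]]
contact_force: [-0.1, -0.3, -7.2]
finger_gap: 0.0575
```

Run:
```python
from h import *
o=robot.get_obs(); print(o["contact_force"],o["moment"],o["finger_gap"],o["joint_vel"])
rel(.5328,-.1743,.113,94.7)
m=eyes.camera_model("wrist");p,d=eyes.snapshot("wrist"); cv2.imwrite("pics/w6.png",p[:,:,::-1]); np.savez("pics/w6m.npz",**m)
c=p[100:220,200:360,::-1]
cv2.imwrite("pics/w6c.png",cv2.resize(c,None,fx=5,fy=5,interpolation=cv2.INTER_CUBIC))
```

```text
[-0.08922055 -0.28227168 -7.20627726] [-0.02123027 -0.03816936 -0.05193981] 0.057454400933471296 [-5.18741254e-05  2.78312551e-03 -4.48594841e-03 -3.47472232e-03
  2.63642638e-03  2.15906295e-03]
shift [0.08 0.15 2.51] turn [-0.04  0.17 -0.04] tcp [ 0.5337 -0.1757  0.1381] t 8.55
```

View pics/w6c.png

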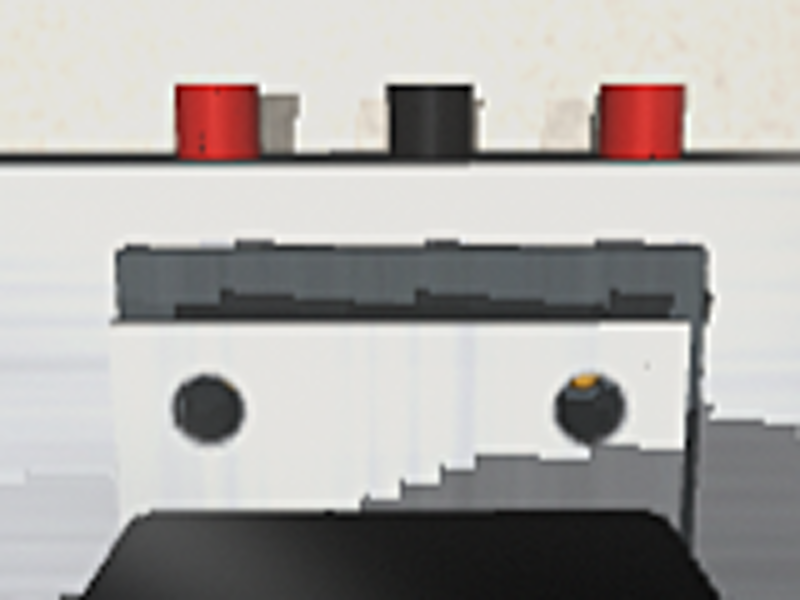

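Run:
```python
from h import *
m=dict(np.load("pics/w6m.npz"))
K=np.array(m["camera_matrix"]);R=np.array(m["attitude"]);t=np.array(m["position"])
def proj(P):
    q=R.T@(np.array(P)-t); return ((K[:2,:2]@(q[:2]/q[2])+K[:2,2])-[200,100]+.5)*5-.5
for c in [(.4921,-.1981),(.4887,-.1582)]:
    for z in (.080,.0785):
        for dx,dy in [(0,0),(.0025,0),(-.0025,0),(0,.0025),(0,-.0025)]:
            print(z,dx,dy,proj([c[0]+dx,c[1]+dy,z]).round(0),end=" ")
    print()
o=robot.get_obs();R0=np.array(o["orientation"]);t0=np.array(o["tcp_pos"])
a=np.deg2rad(-.14);org=np.array([-.0003,-.00043]);A=np.array([[np.cos(a),-np.sin(a)],[np.sin(a),np.cos(a)]])
for hx,hy in [(.043,-.02),(.043,.02),(-.043,-.02),(-.043,.02)]:
    h=t0+R0@np.append(org+A@[hx,hy],.0413); print("hole world",h.round(4),proj(h).round(0))
```

```text
0.08 0 0 [240. 373.] 0.08 0.0025 0 [239. 395.] 0.08 -0.0025 0 [241. 352.] 0.08 0 0.0025 [262. 375.] 0.08 0 -0.0025 [218. 372.] 0.0785 0 0 [241. 371.] 0.0785 0.0025 0 [240. 392.] 0.0785 -0.0025 0 [242. 350.] 0.0785 0 0.0025 [263. 373.] 0.0785 0 -0.0025 [220. 369.] 
0.08 0 0 [586. 372.] 0.08 0.0025 0 [583. 393.] 0.08 -0.0025 0 [588. 351.] 0.08 0 0.0025 [607. 374.] 0.08 0 -0.0025 [564. 370.] 0.0785 0 0 [584. 370.] 0.0785 0.0025 0 [582. 391.] 0.0785 -0.0025 0 [587. 349.] 0.0785 0 0.0025 [606. 372.] 0.0785 0 -0.0025 [563. 368.] 
hole world [ 0.4928 -0.1996  0.0964] [210. 405.]
hole world [ 0.4894 -0.1598  0.0964] [588. 404.]
hole world [ 0.5785 -0.1924  0.0966] [ 236. 1102.]
hole world [ 0.5751 -0.1526  0.0966] [ 565. 1101.]
```

Request:
carry_out:
  increments: [0,0.2,0,0.08,0.15,0.4,1,0,0.2,0,0.08,0.15,0.8,1,0,0.2,0,0.08,0.15,1,1,0,0.2,0,0.08,0.15,1,1,0,0.2,0,0.08,0.15,1,1,0,0.2,0,0.08,0.15,1,1]

```text
time: 9.2
tcp_pos: [0.5321, -0.1742, 0.1266]
orientation: [[-0.997, -0.081, -0.003], [-0.081, 0.997, -0.0], [0.003, -0.0, -1.0]]
contact_force: [1.9, -0.4, -7.1]
finger_gap: 0.0576
```

```bash
cat > look.py <<'E'
from h import *
import sys
o=robot.get_obs(); print("F",o["contact_force"].round(2) if hasattr(o["contact_force"],"round") else o["contact_force"],"M",o["moment"],o["finger_gap"],"t",o["time"])
rel(.5328,-.1743,.113,94.7)
m=eyes.camera_model("wrist");p,d=eyes.snapshot("wrist"); n=sys.argv[1]
c=p[100:220,200:360,::-1]
cv2.imwrite(f"pics/{n}.png",cv2.resize(c,None,fx=5,fy=5,interpolation=cv2.INTER_CUBIC))
E
python3 look.py w7
```

```text
F [ 1.88 -0.37 -7.1 ] M [-0.03074733  0.04382899  0.02418531] 0.057554158768828634 t 9.2
shift [-0.07 -0.01  1.36] turn [-0.01 -0.16 -0.05] tcp [ 0.5321 -0.1742  0.1266] t 9.2
```

View pics/w7.png

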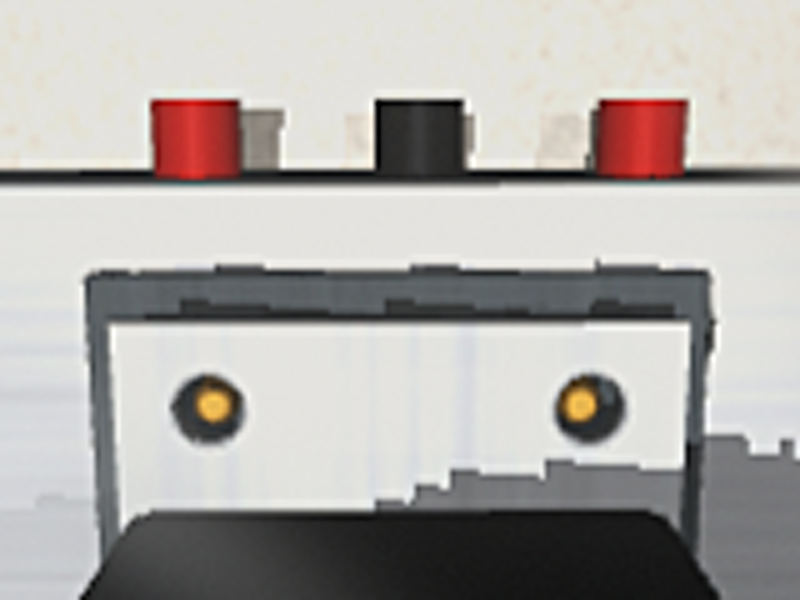

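Both studs show inside the holes, at (213,404) against hole (208,408) and (580,402) against (590,407). A 0.5 mm correction, then I'll feel my way down.

Request:
carry_out:
  increments: [0,-0.1,0,-0.05,-0.02,0,1,0,-0.1,0,-0.05,-0.02,0.1,1,0,-0.1,0,-0.05,-0.02,0.2,1,0,-0.1,0,-0.05,-0.02,0.3,1,0,-0.1,0,-0.05,-0.02,0.3,1,0,-0.1,0,-0.05,-0.02,0.3,1]

```text
time: 9.85
tcp_pos: [0.5325, -0.1744, 0.1233]
orientation: [[-0.997, -0.081, -0.002], [-0.081, 0.997, -0.0], [0.002, -0.0, -1.0]]
contact_force: [-0.7, 0.1, -7.1]
finger_gap: 0.0575
```

```bash
python3 look.py w8
```

```text
F [-0.68  0.07 -7.06] M [ 0.02155137 -0.04462586  0.03264661] 0.05752280973980268 t 9.85
shift [-0.04  0.    1.03] turn [-0.   -0.09 -0.05] tcp [ 0.5325 -0.1744  0.1233] t 9.85
```

View pics/w8.png

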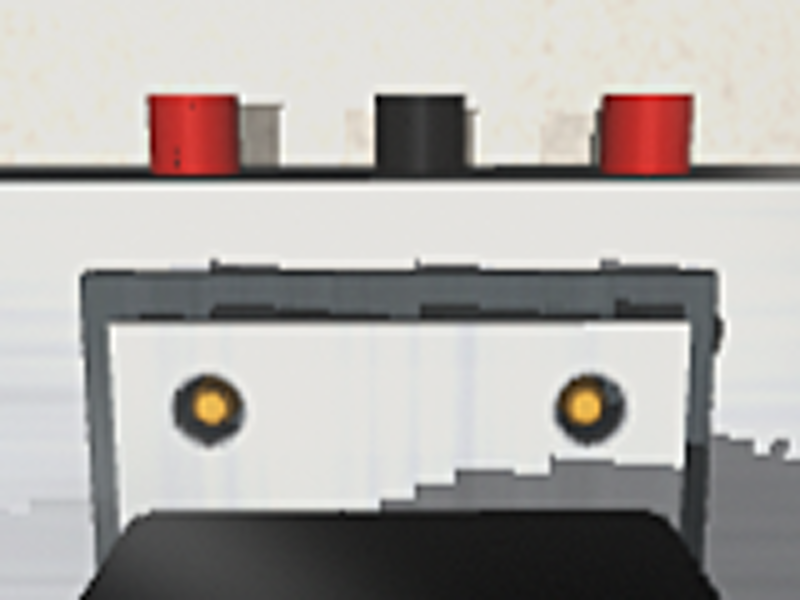

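Request:
carry_out:
  increments: [0,-0.1,0,-0.03,0,0,1,0,-0.1,0,-0.03,0,0.1,1,0,-0.1,0,-0.03,0,0.2,1,0,-0.1,0,-0.03,0,0.3,1,0,-0.1,0,-0.03,0,0.3,1,0,-0.1,0,-0.03,0,0.3,1]

```text
time: 10.5
tcp_pos: [0.5328, -0.1743, 0.1203]
orientation: [[-0.997, -0.081, 0.0], [-0.081, 0.997, -0.0], [-0.0, -0.0, -1.0]]
contact_force: [0.0, -0.1, -7.9]
finger_gap: 0.0573
```

```bash
python3 look.py w9
```

```text
F [ 0.04 -0.15 -7.91] M [ 0.01538658 -0.00709199 -0.02422538] 0.05727183997758767 t 10.5
shift [-0.    0.    0.73] turn [-0.    0.01 -0.05] tcp [ 0.5328 -0.1743  0.1203] t 10.5
```

View pics/w9.png

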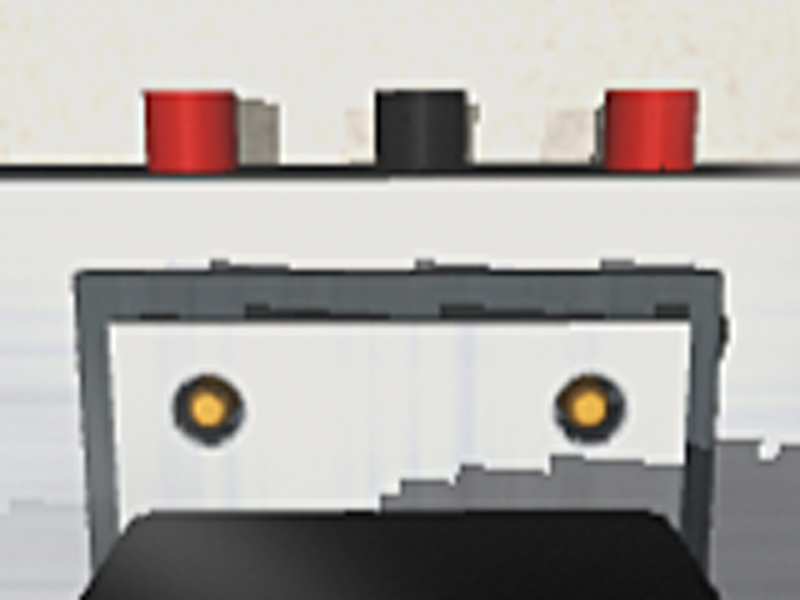

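Both studs are centred in the holes and the side force is nil, so the plate is through. On down in small steps.

Request:
carry_out:
  increments: [0,0,0,0,0,0.1,1,0,0,0,0,0,0.2,1,0,0,0,0,0,0.3,1,0,0,0,0,0,0.4,1,0,0,0,0,0,0.4,1,0,0,0,0,0,0.4,1]

```text
time: 11.15
tcp_pos: [0.5327, -0.1743, 0.1163]
orientation: [[-0.997, -0.081, 0.0], [-0.081, 0.997, -0.0], [-0.0, -0.0, -1.0]]
contact_force: [-0.1, -0.8, -8.2]
finger_gap: 0.0572
```

```bash
python3 look.py w10
```

```text
F [-0.1  -0.82 -8.21] M [-0.02150025  0.00778316  0.03919263] 0.05722976187647595 t 11.15
shift [-0.01  0.    0.33] turn [-0.    0.01 -0.05] tcp [ 0.5327 -0.1743  0.1163] t 11.15
```

View pics/w10.png

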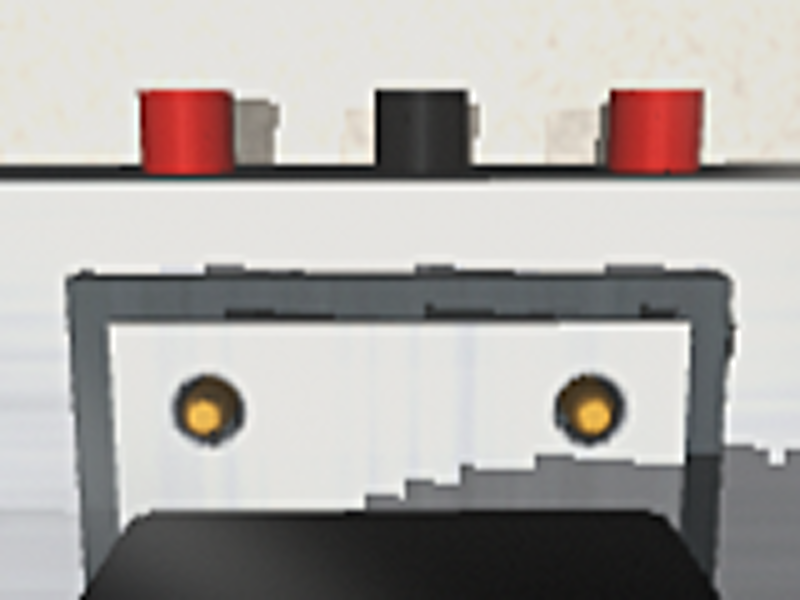

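Request:
carry_out:
  increments: [0,0,0,0,0,0.1,1,0,0,0,0,0,0.2,1,0,0,0,0,0,0.2,1,0,0,0,0,0,0.2,1]

```text
time: 11.6
tcp_pos: [0.5327, -0.1743, 0.1143]
orientation: [[-0.997, -0.081, 0.0], [-0.081, 0.997, -0.0], [-0.0, -0.0, -1.0]]
contact_force: [0.2, 0.5, -7.3]
finger_gap: 0.0575
```

Request:
carry_out:
  increments: [0,0,0,0,0,0.05,1,0,0,0,0,0,0.1,1,0,0,0,0,0,0.1,1,0,0,0,0,0,0.1,1]

```text
time: 12.0
tcp_pos: [0.5328, -0.1743, 0.1134]
orientation: [[-0.997, -0.081, 0.0], [-0.081, 0.997, 0.0], [-0.0, 0.0, -1.0]]
contact_force: [0.3, 0.3, -8.3]
finger_gap: 0.0574
```

No contact yet; continuing in 0.5 mm steps.

Request:
carry_out:
  increments: [0,0,0,0,0,0.05,1,0,0,0,0,0,0.05,1,0,0,0,0,0,0.05,1]

```text
time: 12.3
tcp_pos: [0.5328, -0.1743, 0.1128]
orientation: [[-0.997, -0.081, 0.0], [-0.081, 0.997, -0.0], [-0.0, -0.0, -1.0]]
contact_force: [0.0, -0.4, -7.3]
finger_gap: 0.0573
```

Request:
carry_out:
  increments: [0,0,0,0,0,0.05,1,0,0,0,0,0,0.05,1,0,0,0,0,0,0.05,1]

```text
time: 12.6
tcp_pos: [0.5328, -0.1743, 0.1123]
orientation: [[-0.997, -0.081, 0.0], [-0.081, 0.997, -0.0], [-0.0, -0.0, -1.0]]
contact_force: [1.1, -0.9, -7.7]
finger_gap: 0.0578
```

```bash
python3 look.py w11
```

```text
F [ 1.09 -0.92 -7.74] M [ 0.06375834  0.01437814 -0.03160813] 0.05778076395114288 t 12.6
shift [-0.    0.   -0.07] turn [-0.    0.02 -0.05] tcp [ 0.5328 -0.1743  0.1123] t 12.6
```

View pics/w11.png

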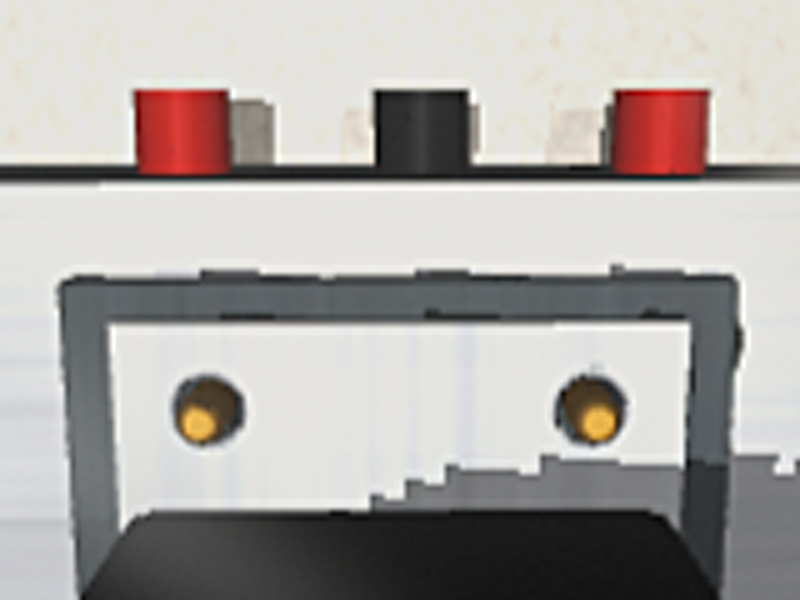

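Request:
carry_out:
  increments: [0,0,0,0,0,0.05,1,0,0,0,0,0,0.05,1,0,0,0,0,0,0.05,1]

```text
time: 12.95
tcp_pos: [0.5329, -0.1744, 0.1121]
orientation: [[-0.997, -0.081, 0.001], [-0.081, 0.997, -0.0], [-0.001, -0.0, -1.0]]
contact_force: [-0.2, 0.7, -5.9]
finger_gap: 0.0574
```

Request:
carry_out:
  increments: [0,0,0,0,0,0.05,1,0,0,0,0,0,0.05,1,0,0,0,0,0,0.05,1]

```text
time: 13.25
tcp_pos: [0.5329, -0.1744, 0.112]
orientation: [[-0.997, -0.081, 0.001], [-0.081, 0.997, -0.0], [-0.001, -0.0, -1.0]]
contact_force: [-1.6, 1.2, -2.2]
finger_gap: 0.0573
```

Request:
carry_out:
  increments: [0,0,0,0,0,0.05,1,0,0,0,0,0,0.05,1,0,0,0,0,0,0.05,1]

```text
time: 13.55
tcp_pos: [0.5329, -0.1744, 0.1119]
orientation: [[-0.997, -0.081, 0.001], [-0.081, 0.997, -0.0], [-0.001, -0.0, -1.0]]
contact_force: [-3.1, 2.8, 3.3]
finger_gap: 0.0571
```

Contact came at TCP z ≈ 0.112, where flush was expected (0.113), with about 11 N of support and tilt of 0.001. Before letting go I'll check the wrist and scene pictures.

```bash
python3 look.py w12
python3 - <<'E'
from h import *
p,d=eyes.snapshot("scene"); c=p[170:300,170:370,::-1]
cv2.imwrite("pics/s1.png",cv2.resize(c,None,fx=4,fy=4,interpolation=cv2.INTER_CUBIC))
E
```

```text
F [-3.08  2.81  3.33] M [ 1.08175302  1.66273071 -0.01915384] 0.05711946652005163 t 13.55
shift [ 0.01  0.01 -0.11] turn [-0.03  0.06 -0.05] tcp [ 0.5329 -0.1744  0.1119] t 13.55
```

View pics/w12.png

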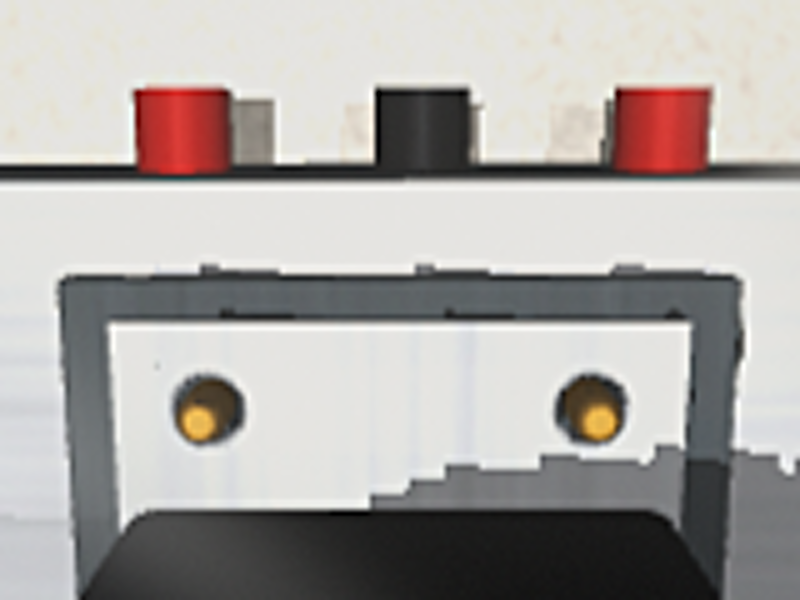

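View pics/s1.png

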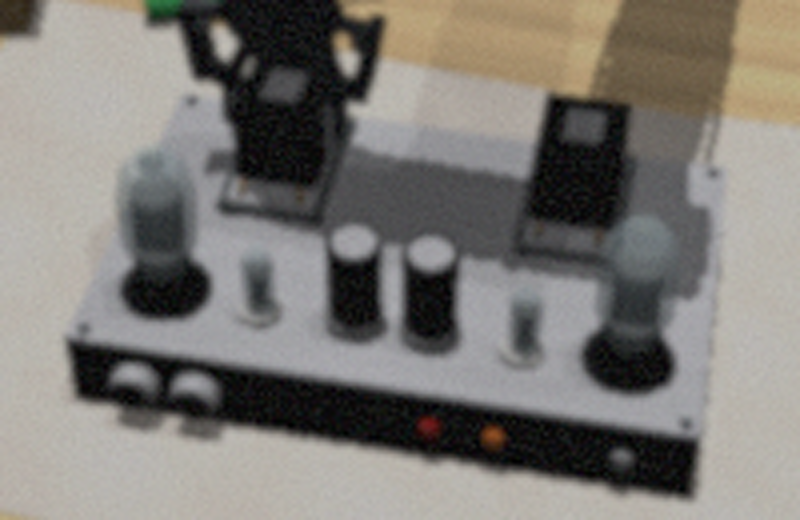

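The studs stand well up through the rear holes, and in the scene picture the front studs show above the front plate. The plate looks flush like its neighbour. I'll release with low grip force first.

Request:
carry_out:
  increments: [0,0,0,0,0,0,1,0,0,0,0,0,0,1,0,0,0,0,0,0,1]
  force: 20

```text
time: 13.95
tcp_pos: [0.5329, -0.1744, 0.1119]
orientation: [[-0.997, -0.081, 0.001], [-0.081, 0.997, -0.0], [-0.001, -0.0, -1.0]]
contact_force: [-4.7, 3.5, 3.3]
finger_gap: 0.0574
```

Request:
carry_out:
  increments: [0,0,0,0,0,0,0.25,0,0,0,0,0,0,0.2,0,0,0,0,0,0,0.1,0,0,0,0,0,0,0,0,0,0,0,0,0,0,0,0,0,0,0,0,0,0,0,0,0,0,0,0]

```text
time: 14.65
tcp_pos: [0.5328, -0.1743, 0.1108]
orientation: [[-0.997, -0.081, 0.0], [-0.081, 0.997, -0.0], [-0.0, -0.0, -1.0]]
contact_force: [-0.3, -0.3, -0.1]
finger_gap: 0.0853
```

```bash
python3 look.py w13
```

```text
F [-0.26 -0.29 -0.13] M [ 0.07088782 -0.014418   -0.04357315] 0.08532645523916457 t 14.65
shift [-0.    0.   -0.22] turn [-0.01  0.02 -0.05] tcp [ 0.5328 -0.1743  0.1108] t 14.65
```

View pics/w13.png

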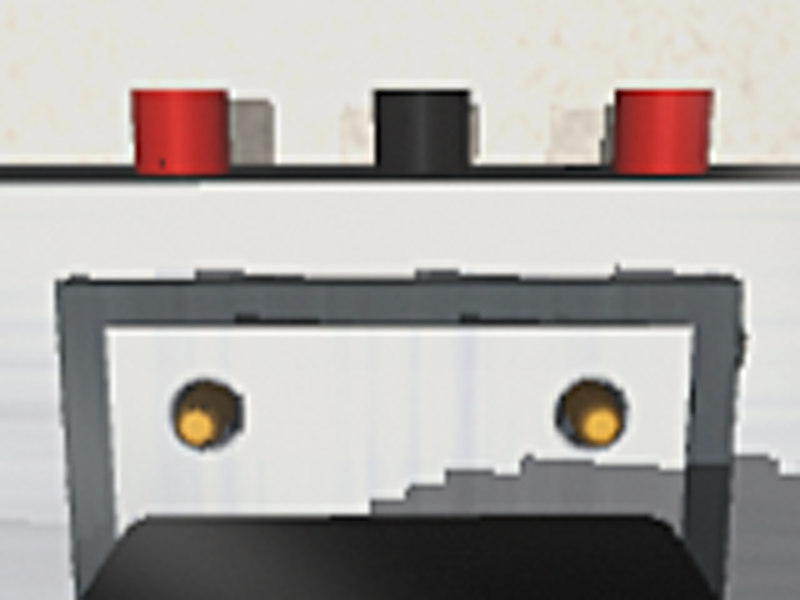

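The fingers are open with zero force, and the transformer stayed seated. Retracting straight up.

Request:
carry_out:
  increments: [0,0,0,0,0,-1,0,0,0,0,0,0,-3,0,0,0,0,0,0,-6,0,0,0,0,0,0,-9,0,0,0,0,0,0,-12,0,0,0,0,0,0,-14,0,0,0,0,0,0,-14,0,0,0,0,0,0,-14,0,0,0,0,0,0,-14,0,0,0,0,0,0,-14,0]

```text
time: 15.7
tcp_pos: [0.5324, -0.1743, 0.2498]
orientation: [[-0.997, -0.081, -0.001], [-0.081, 0.997, 0.0], [0.001, 0.0, -1.0]]
contact_force: [-0.7, 0.1, -0.5]
finger_gap: 0.0852
```

Run:
```python
from h import *
o=robot.get_obs(); print(o["tcp_pos"],o["contact_force"])
m=eyes.camera_model("wrist");p,d=eyes.snapshot("wrist"); cv2.imwrite("pics/w14.png",p[:,:,::-1])
W=cloud("wrist",d,m).reshape(-1,3)
q=W[(W[:,2]>.125)&(W[:,2]<.143)&(abs(W[:,0]-.533)<.06)&(abs(W[:,1]+.174)<.06)]
print(len(q),"can top z",np.median(q[:,2]),rect(q))
A=np.c_[q[:,:2]-q[:,:2].mean(0),np.ones(len(q))]; print("slope",np.linalg.lstsq(A,q[:,2],rcond=None)[0])
q=W[(abs(W[:,2]-.072)<.02)&(W[:,0]<.497)&(W[:,0]>.486)&(abs(W[:,1]+.178)<.02)];print("plate top z",len(q),np.median(q[:,2]))
q=W[(abs(W[:,2]-.06)<.012)&(W[:,0]<.53)&(W[:,0]>.49)&(W[:,1]>-.12)&(W[:,1]<-.04)];print("chassis z",len(q),np.median(q[:,2]))
p,d=eyes.snapshot("scene"); c=p[150:310,170:450,::-1]
cv2.imwrite("pics/s2.png",cv2.resize(c,None,fx=2.8,fy=2.8,interpolation=cv2.INTER_CUBIC))
```

```text
[ 0.53239381 -0.17425759  0.24979957] [-0.69142308  0.13020555 -0.49902977]
5614 can top z 0.13416580887824775 (array([ 533.4, -174.8]), array([65.7, 58.2]), 4.62)
slope [0.01062271 0.00133766 0.13406098]
plate top z 492 0.07218453813241751
chassis z 3034 0.060214899546389894
```

View pics/w14.png

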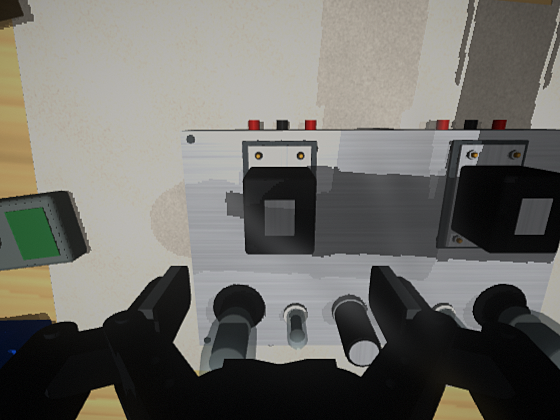

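View pics/s2.png

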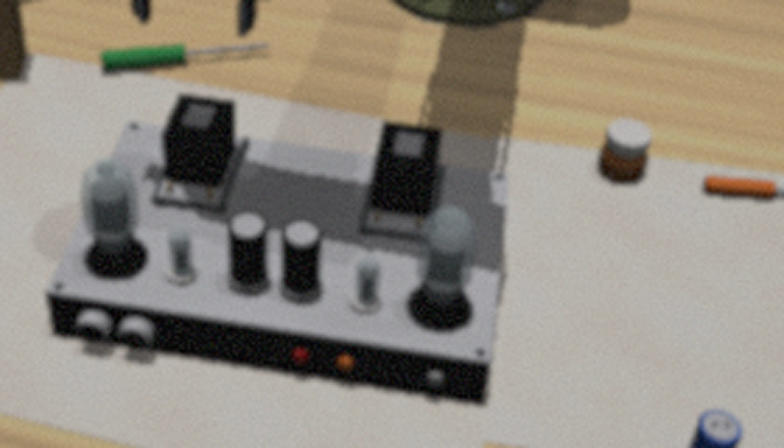

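The wrist picture shows the can square on its place, with studs through the rear holes at (259,156) and (301,156). Its top and plate are at the right heights. Handing in.

```bash
python3 -c "
from cell import robot
print(robot.sign_off())"
```

```text
the job is handed in; nothing more can be done
None
```

The transformer is seated on the empty place with the studs through its plate. The gripper is open and about 14 cm above it. I handed the job in at about 16 s; sign-off gives no verdict.

**How it went:** I located the studs and the transformer with the wrist camera and gripped it at 50 N. I then lowered it in small steps, centring the holes on the studs by camera. It touched down at the expected height with about 11 N of support, and I let go at reduced grip force.

**Last checks:**
- **Height:** the can top is at 0.134 m and the plate top at 0.072 m, which are the values expected when flush.
- **Tilt:** the can top slopes about 0.011 rad (limit 0.03), within the noise of the depth camera.
- **Heading:** 4.6°, against about 4.7° for the chassis.
- **Position:** its centre is about 7 mm from my estimate of the place's centre (limit 10 mm). The stud plate itself sat that far off, and my estimate is good to about 2 mm.
- **Studs:** the rear two show clearly through the holes. The front two appear only in the coarse scene picture.
- **Surroundings:** nothing appeared displaced in the last pictures, and I saw no contact with the valves. I did not measure the bystanders' positions.

**One reading that disagreed:** at touchdown the wrist moment was 1 to 1.7 N m, so one edge probably touched slightly before the rest. After release the transformer showed no visible shift.

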